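# Key the coolant pump's hub to its shaft

### The arm

A 6-joint arm with a two-finger parallel gripper is mounted at the origin on the work surface. World frame = base frame: x ahead of the robot, y to its left, z up, the work surface at z = 0. Lengths are in m, angles in rad, forces in N, time in s.
With the tool pointing down it reaches from about 0.325 to 0.85 m from the base axis. Payload 4.4 kg.
Tool frame: the origin (TCP) lies midway between the tips of the shut fingers; the grasp point (between the pads) lies 19 mm behind it; z points along the fingers, y is the direction in which the jaws open and shut (so a half turn about z gives the same grasp; the last joint's range is limited). The gripper opens to 94 mm and grips with 3 to 60 N. Pads are 16 mm wide; open, the fingers measure 119 mm over their backs; the gripper's body (75 mm by 177 mm) begins 78 mm behind the grasp point.
Start: joints at [1.194, 0.207, 1.542, -0, 1.393, -0.15], TCP at [0.129, 0.56, 0.205] pointing down, gripper open.
Joint ranges: [-2.73, 2.73], [-0.86, 2.22], [0.23, 2.46], [-1.11, 4.25], [0.08, 2.63], [-2.82, 2.82]. Speed limits (rad/s): [2.79, 2.79, 3.14, 3.14, 3.14, 3.14].

### API

Orientations are given as [roll, pitch, yaw] about the fixed x, y, z axes, in that order (R = Rz(yaw) Ry(pitch) Rx(roll)).
In Python, from cell import arm gives the robot as it stands.
- The arm moves only by the tool play_rows, never from a script. Its argument "motion" is a list of rows, each an object with "claw": the finger opening in m, from 0 to 0.094; "offset": the shift along the tool's x, y, z in m, a list of three; "rot": the turn, a rotation vector about the tool's x, y, z in degrees, a list of three. A call has 1 to 12 rows; each row shifts and turns the commanded pose from where the row before left it, along the tool's axes as they then stand; what a row does not reach is not made up. A row lasts 1/10 s, in which the tool goes at most 50 mm and 8.59 degrees, less where a joint would pass 70% of its speed; a pose out of reach is approached as far as the arm can. A call is refused whole if a number of a shift passes 0.05 or a number of a turn 8.59, either way. A call with a gripper value outside its range is refused whole. The fingers move at their own pace and stop on an object; "force" is the grip in N (left out, the last holds). Time passes only in rows, so rows that do not move let the fingers close. It gives the time, the measured TCP pose, the force and the opening at its end, in the units of the state.
- arm.get_state(): the state, without advancing time (a new reading comes with each control period).
- arm.grab_frame(name): name is "side" or "top" or "wrist"; returns a dict with "pixels" (420x560x3 uint8, red, green, blue), "range_z" (420x560 float32, m along the optical axis (not along the pixel's ray), 0 where there is no reading), "camera_matrix" (3x3 intrinsics, pixels), "dist" ([k1, k2, p1, p2, k3] as OpenCV has them; the pictures are not rectified), "R" (3x3) and "t" (3): a world point X has camera coordinates R X + t. Camera axes: x right, y down, z forward; pixel columns grow to the right and rows downward; lengths in m; the calibration is good to about 2 mm. A picture is of the moment at which its call begins.
- arm.hand_in(): hands the job in, once; it reports no verdict.
Trained networks look in a picture, given as the dict that the camera call returned (one of the last four; its "shot" number tells which), for a name from the list of things; names that differ only in an ending like _2 or _b are one class to them, and where a whole thing is asked for, a point or a joint stands for the part that bears it (a point fixed in the world has none). Each returns a list of dicts, best first, with "score" (0 to 1); they miss things now and then, are a little off and sometimes report something else, mostly with a low value. They report only what shows in the picture. A call takes as long as a camera call. They do not tell look-alikes from the thing itself.
- arm.spot_in(picture, label): "rect" ([centre column, centre row, width, height] in pixels, round what is visible of it).
- arm.pinpoint(picture, label): "pixel" ([column, row] in pixels: a listed point, or the origin of a listed thing).
The state is a dict: "clock": time; "joints": joint angles; "joint_vel": joint speeds; "tau": joint torques, N m; "ee_pos": TCP position; "tool_rot": TCP orientation; "contact_force": force on the tool from outside, world axes, zero at the start; "moment": the same for the moment, N m; "gripper_width": opening from 0.0 (shut) to 1.0 (fully open).
Only numpy, scipy, OpenCV 4.12 (cv2) and the standard library are available. Lean on these libraries where they do the work, as an engineer would, in place of code of your own. Each camera call takes 0.05 s, during which the arm holds its last target.

### The job

Take the large tapered key with the block-shaped head from the wooden rack and set it, tip down and with its sloping face towards the shaft, in the gap between the pump's shaft and hub. Let go of it while it still stands proud, then tap or press it down from above with the gripper until it is tight and its head sits on the hub. Leave the other two keys in the rack.

Things in the scene. Friction and masses are not known exactly. Their poses are not given: they have to be found in the camera images.
- gib_key: The key to fit: bare steel, 86 mm tall. Origin under the tip, below the head's middle; z up. Head: block 36 (x) by 24 (y) mm, z = 60 to 86 mm, on the z axis. Blade: 18 mm wide in y; +x face upright at x = +6 mm; -x face slopes from x = -2 mm at the tip to -18 mm under the head. Stands tip down, 25 mm deep in one of the rack's three pockets, +x away from the robot within 30 degrees.
- hub: Fixed grey round hub, 124 mm across, on a 164 mm flange; flat face at z = 75 mm. Origin on the table under the keyway gap; z up, x away from the robot within 25 degrees. The steel shaft, 36 mm across, centred at x = -38 mm, stands 12 mm above the face. Driven home, the key has its x axis along the hub's and its origin 15 mm above the hub's, its head lying on the face.
- keyway (a point): Middle of the gap's mouth, at hub x = -4, z = 75 mm. The gap, 30 mm long in y, runs from the shaft's flat (hub x = -14 mm at the mouth, sloping in like the key) to the upright hub wall (+6 mm). Lowered over this point, x axes alike, the key goes in freely for 28 mm; let go, it stands about 15 mm proud. The shaft then yields 4 mm on a spring: 5 to 25 N press the key home and friction holds it.
- small_key: Bystander: steel key of the same shape at 0.65 of the size (56 mm tall, head 23 by 16 by 17 mm), too small; stands in the rack. Origin under its tip, z up. The rack is a fixed wooden block 70 by 230 mm, 35 mm high; its pockets (22 by 29 mm) lie 70 mm apart in a row along the keys' y, so fingers have free room at the keys' x sides.
- straight_key: Bystander: plain straight steel bar without a head, 16 by 22 by 78 mm, standing in the rack. Origin: centre of its underside, z up.
Mind the look-alikes: they are no part of the job. Of the things that look like the hub, take the one that is farthest to the robot's right at the start.

How it is judged:
By the outcome, as a careful person would: the job done as asked, in the order asked, and still so for the second after the job is handed in, with the robot touching nothing.
It also fails if it takes over 48 s, if anything falls off the work surface, if the arm or the gripper's body presses on something with over 40 N, if the wrist force passes 120 N, or if a joint passes its speed limit or range.

## Working session

There is one attempt and no reset: what is moved stays moved. The work goes in short steps, Python scripts to look and compute and a tool call to move; the robot and the scene stay as the last step left them, time stands still between calls to the robot, and variables do not carry over. Pictures are saved under pics/ and viewed, and the job is handed in when it is done.

Besides the shell and the picture viewer there is one more tool, called after "Call:" as name(argument=value, ...), one argument or row to a line, values as JSON. play_rows: Moves the arm, as the interface text tells. Its arguments: {"type":"object","properties":{"motion":{"type":"array","items":{"type":"object","properties":{"claw":{"type":"number"},"offset":{"type":"array","items":{"type":"number"}},"rot":{"type":"array","items":{"type":"number"}}}}},"force":{"type":"number"}},"required":["motion"]}

```bash
ls; mkdir -p pics
cat > h.py <<'E'
import numpy as np, cv2
from cell import arm
def save(f,name):
    cv2.imwrite('pics/'+name, f['pixels'][:,:,::-1])
def world(f,u,v,z=None,zc=None):
    K=np.array(f['camera_matrix']);d=np.array(f['dist']);R=np.array(f['R']);t=np.array(f['t'])
    p=cv2.undistortPoints(np.array([[[u,v]]],float),K,d)[0,0]
    ray=R.T@np.array([p[0],p[1],1.]);c=-R.T@t
    s=zc if zc is not None else (z-c[2])/ray[2]
    return c+s*ray
def cloud(f):
    K=np.array(f['camera_matrix']);d=np.array(f['dist']);R=np.array(f['R']);t=np.array(f['t'])
    h,w=f['range_z'].shape
    uu,vv=np.meshgrid(np.arange(w),np.arange(h))
    p=cv2.undistortPoints(np.stack([uu,vv],-1).reshape(-1,1,2).astype(float),K,d)[:,0]
    z=f['range_z'].reshape(-1).astype(float)
    P=(np.c_[p,np.ones(len(p))]*z[:,None]-t)@R
    P[z<=0]=np.nan
    return P.reshape(h,w,3)
def proj(f,X):
    return cv2.projectPoints(np.array(X,float).reshape(-1,1,3),cv2.Rodrigues(np.array(f['R']))[0],np.array(f['t']),np.array(f['camera_matrix']),np.array(f['dist']))[0][:,0]
E
python3 - <<'E'
from h import *
print(arm.get_state())
for n in ['top','side']:
    f=arm.grab_frame(n); save(f,n+'0.png')
    print(n,-np.array(f['R']).T@f['t'])
    for l in ['gib_key','hub','keyway','small_key','straight_key']:
        print(l,[(np.round(a['rect']).tolist(),round(a['score'],2)) for a in arm.spot_in(f,l)] if l!='keyway' else '', [(np.round(a['pixel'],1).tolist(),round(a['score'],2)) for a in arm.pinpoint(f,l)])
    np.savez('/tmp/%s0.npz'%n,**{k:np.array(v) for k,v in f.items()})
E
```

```text
pics
{'clock': 0.0, 'joints': array([ 1.19449859e+00,  2.07397993e-01,  1.54297088e+00, -2.41978939e-05,
        1.39348825e+00, -1.50521400e-01]), 'joint_vel': array([ 0.00226809,  0.00106838, -0.00160956, -0.00137096, -0.00094515,
        0.00134224]), 'tau': array([-1.75820624e-04, -3.70866859e+01, -2.81421000e+01,  6.99832826e-02,
        3.59218998e-02, -2.01318430e-04]), 'ee_pos': array([0.12844843, 0.55963066, 0.20429529]), 'tool_rot': array([-3.13935022e+00, -3.16024929e-04,  2.91582026e+00]), 'contact_force': array([0.7437621 , 0.40943522, 0.63895761]), 'moment': array([ 0.02673108, -0.00578979,  0.00215164]), 'gripper_width': 1.0032244557867582}
top [0.39469737 0.00595929 0.99638894]
gib_key [([209.0, 167.0, 18.0, 18.0], 0.59)] [([211.3, 171.1], 0.66)]
hub [([353.0, 212.0, 70.0, 72.0], 0.94), ([212.0, 251.0, 67.0, 69.0], 0.68)] [([210.3, 242.6], 0.8), ([353.5, 202.5], 0.56)]
keyway  [([361.7, 200.5], 0.86), ([209.6, 242.0], 0.84)]
small_key [([152.0, 156.0, 12.0, 12.0], 0.41)] [([155.2, 160.3], 0.7)]
straight_key [] [([182.8, 166.0], 0.65)]
side [0.44093953 0.74057552 0.76074452]
gib_key [([221.0, 270.0, 22.0, 34.0], 0.82)] [([224.4, 286.4], 0.65)]
hub [([325.0, 290.0, 89.0, 94.0], 0.96), ([283.0, 172.0, 71.0, 66.0], 0.63)] [([274.7, 177.5], 0.77), ([313.1, 296.2], 0.66)]
keyway  [([318.9, 271.2], 0.95)]
small_key [([193.0, 341.0, 15.0, 26.0], 0.74)] [([200.0, 350.3], 0.79)]
straight_key [([209.0, 304.0, 17.0, 33.0], 0.79), ([221.0, 268.0, 22.0, 35.0], 0.38)] [([212.5, 318.9], 0.68)]
```

View pics/top0.png

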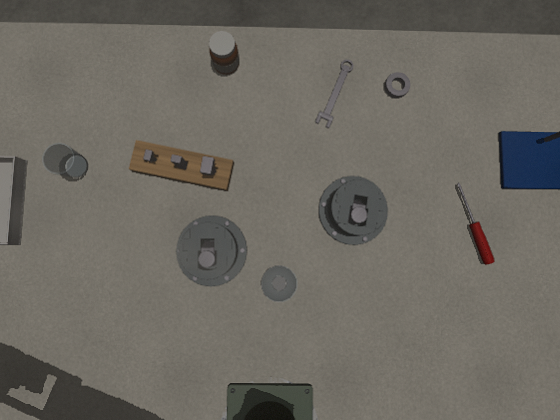

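View pics/side0.png

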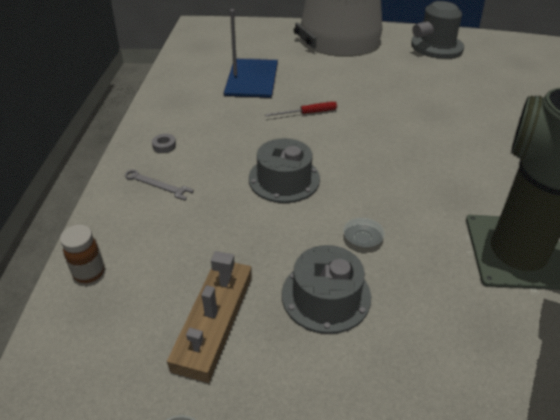

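Top: rack with keys at (150..210, 155..165), the large-headed key at (208,165). Two hubs sit at (212,250) and (353,210), and the latter is farther to the right. Side view: something grey at (440,30), far off. I'll zoom in and measure with depth.

Run:
```python
from h import *
T={k:v for k,v in np.load('/tmp/top0.npz').items()};S={k:v for k,v in np.load('/tmp/side0.npz').items()}
a=cv2.resize(T['pixels'][150:270,300:420],None,fx=5,fy=5,interpolation=cv2.INTER_CUBIC)[:600,:400]
b=cv2.resize(T['pixels'][130:200,120:250],None,fx=3,fy=3,interpolation=cv2.INTER_CUBIC)
c=cv2.resize(S['pixels'][0:70,390:490],None,fx=3.5,fy=3.5,interpolation=cv2.INTER_CUBIC)
o=np.zeros((600,800,3),np.uint8);o[:,:400]=a;o[:210,400:790]=b;o[250:250+c.shape[0],400:400+c.shape[1]]=c
cv2.imwrite('pics/zoom0.png',o[:,:,::-1])
PT=cloud(T);PS=cloud(S)
for p in [(353,185),(372,215),(358,215),(360,200),(208,165),(340,240)]: print('T',p,PT[p[1],p[0]].round(4))
for p in [(440,12),(440,45),(270,165),(292,153),(279,153),(222,262)]: print('S',p,PS[p[1],p[0]].round(4))
for (nm,P) in (('T',PT),('S',PS)):
  Q=P.reshape(-1,3)
  # hub face
  for lo,hi,n in((.070,.080,'face'),(.083,.092,'shaft')):
    m=(abs(Q[:,2]-(lo+hi)/2)<(hi-lo)/2)&(Q[:,1]<0)&(Q[:,1]>-.4)&(Q[:,0]>.2)
    q=Q[m]; print(nm,n,m.sum(),np.median(q,0).round(4),q.min(0).round(4),q.max(0).round(4))
```

```text
T (353, 185) [ 0.5403 -0.1782  0.0767]
T (372, 215) [ 0.4745 -0.2195  0.0768]
T (358, 215) [ 0.4733 -0.1869  0.0852]
T (360, 200) [ 0.5158 -0.2086  0.0065]
T (208, 165) [0.5762 0.1397 0.0943]
T (340, 240) [ 0.4208 -0.1606  0.0072]
S (440, 12) [ 0.0442 -0.9066  0.1415]
S (440, 45) [ 0.0292 -0.8863  0.0365]
S (270, 165) [ 0.5223 -0.1441  0.0763]
S (292, 153) [ 0.4773 -0.1748  0.0883]
S (279, 153) [ 0.5078 -0.2084  0.0618]
S (222, 262) [0.5778 0.1559 0.0963]
T face 2020 [ 0.4968 -0.19    0.0749] [ 0.4324 -0.2522  0.0701] [ 0.5547 -0.1294  0.08  ]
T shaft 211 [ 0.4754 -0.1868  0.0867] [ 0.458  -0.2046  0.0834] [ 0.4931 -0.1695  0.0914]
S face 1320 [ 0.4996 -0.1757  0.0755] [ 0.4357 -0.2521  0.07  ] [ 0.5555 -0.1257  0.0799]
S shaft 145 [ 0.4785 -0.1832  0.0872] [ 0.4605 -0.2059  0.083 ] [ 0.4956 -0.1672  0.0905]
```

View pics/zoom0.png

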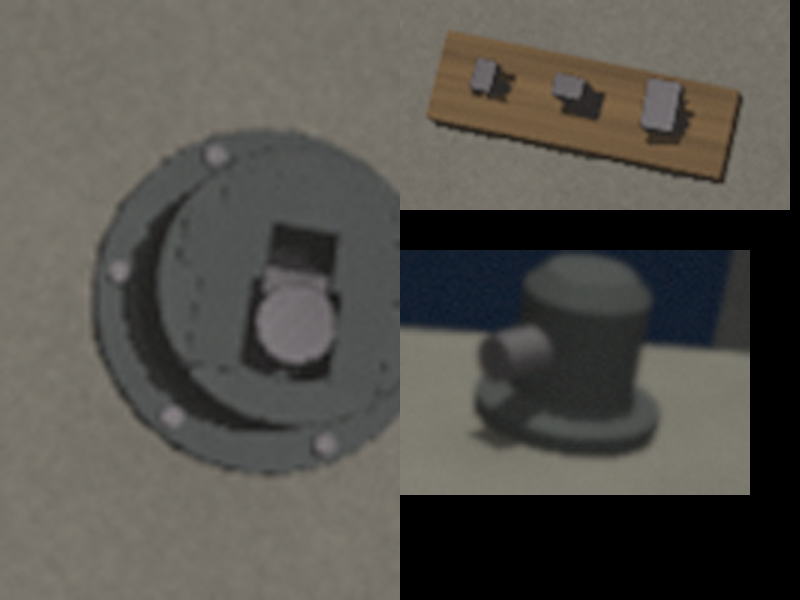

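Wide view settled: the right hub is the target, the far grey object is a different type of part. Coarse poses next.

```bash
cat >> h.py <<'E'
def hubpose(f,P,yl=-.4,yh=0):
    pass
E
python3 - <<'E'
from h import *
T={k:v for k,v in np.load('/tmp/top0.npz').items()};S={k:v for k,v in np.load('/tmp/side0.npz').items()}
for nm,F in(('T',T),('S',S)):
    P=cloud(F);Q=P.reshape(-1,3)
    m=(abs(Q[:,2]-.035)<.004)&(Q[:,1]>.05)&(Q[:,1]<.4)&(Q[:,0]>.45)&(Q[:,0]<.7)
    q=Q[m][:,:2]*1000; print(nm,'rack',m.sum(),cv2.minAreaRect(q.astype(np.float32)))
    m=(Q[:,2]>.088)&(Q[:,2]<.13)&(Q[:,1]>.05)&(Q[:,1]<.4)&(Q[:,0]>.45)&(Q[:,0]<.7)
    q=Q[m]*1000; print('keyhead',m.sum(),cv2.minAreaRect(q[:,:2].astype(np.float32)),np.median(q[:,2]))
    # dark hole of hub using colour+ location: pixels w/ z<.07 inside hub face circle
    c=np.array([.4965,-.19]);m=(np.hypot(Q[:,0]-c[0],Q[:,1]-c[1])<.045)&(Q[:,2]<.068)
    q=Q[m]*1000;print('hole',m.sum(),q.mean(0))
# dark pixel analysis in top
g=cv2.cvtColor(T['pixels'],cv2.COLOR_RGB2GRAY)
m=np.zeros_like(g);m[190:206,345:376]=(g[190:206,345:376]<62)
pts=[world(T,u,v,z=.075)[:2]*1000 for v,u in np.argwhere(m)]
print(len(pts),cv2.minAreaRect(np.array(pts,np.float32)))
E
```

```text
T rack 2348 ((589.843994140625, 211.68008422851562), (228.53904724121094, 71.59945678710938), 79.61312103271484)
keyhead 209 ((582.4309692382812, 176.60931396484375), (89.56633758544922, 35.91874313354492), 82.15347290039062) 95.39560396458403
hole 189 [ 492.85331741 -195.27307576   41.21903586]
S rack 3534 ((546.697998046875, 222.9820556640625), (233.3602752685547, 164.3491973876953), 78.01876831054688)
keyhead 341 ((583.856689453125, 179.2904052734375), (96.19414520263672, 36.330657958984375), 81.51100158691406) 95.66336650014574
hole 62 [ 495.45829747 -205.64899605   61.49236312]
116 ((508.62689208984375, -193.97915649414062), (29.788188934326172, 19.298738479614258), 79.97288513183594)
```

```bash
cat >> h.py <<'E'
from scipy.spatial.transform import Rotation as Ro
def pose(s=None):
    s=s or arm.get_state(); return np.array(s['ee_pos']),Ro.from_euler('xyz',s['tool_rot']).as_matrix()
def delta(target,yaw=None):
    p,R=pose(); print('tool-frame offset mm',(R.T@(np.array(target)-p)*1000).round(1))
    if yaw is not None:
        Rt=Ro.from_euler('xyz',[np.pi,0,np.radians(yaw)]).as_matrix()
        print('rotvec deg',Ro.from_matrix(R.T@Rt).as_rotvec(degrees=True).round(2),'offset in target frame',(Rt.T@(np.array(target)-p)*1000).round(1))
E
python3 - <<'E'
from h import *
f=arm.grab_frame('wrist');p,R=pose()
c=-np.array(f['R']).T@f['t'];print('cam in tool',(R.T@(c-p)).round(4),'optical axis in tool',(R.T@np.array(f['R']).T[:,2]).round(3),'K',f['camera_matrix'][0][0])
print(R.round(3))
delta([.52,.14,.30],79.6)
E
```

```text
cam in tool [ 0.0739 -0.0005 -0.1796] optical axis in tool [-0.252  0.001  0.968] K 373.0405849483314
[[-0.975  0.224 -0.   ]
 [ 0.224  0.975  0.   ]
 [ 0.     0.    -1.   ]]
tool-frame offset mm [-475.4 -322.1  -94.6]
rotvec deg [ 0.   -0.   87.46] offset in target frame [-342.9  460.7  -94.5]
```

Call:
play_rows(
  motion=[
    {"offset": [-0.038,-0.022,-0.002]},
    {"offset": [-0.038,-0.022,-0.002]},
    {"offset": [-0.038,-0.022,-0.002]},
    {"offset": [-0.038,-0.022,-0.002]},
    {"offset": [-0.038,-0.022,-0.002]},
    {"offset": [-0.038,-0.022,-0.002]},
    {"offset": [-0.038,-0.022,-0.002]},
    {"offset": [-0.038,-0.022,-0.002]},
    {"offset": [-0.038,-0.022,-0.002]},
    {"offset": [-0.038,-0.022,0]},
    {"offset": [-0.038,-0.022,0]},
    {"offset": [-0.038,-0.022,0]},
  ],
)

```text
invalid input
```

Call:
play_rows(
  motion=[
    {"rot": [0,0,8.5],"offset": [-0.038,-0.022,0]},
    {"rot": [0,0,8.5],"offset": [-0.03,-0.022,0]},
    {"rot": [0,0,8.5]},
    {"rot": [0,0,8.5]},
    {"rot": [0,0,8.5]},
    {"rot": [0,0,8.5]},
    {"rot": [0,0,8.5]},
    {"rot": [0,0,8.5]},
    {"rot": [0,0,8.5]},
    {"rot": [0,0,8.5]},
    {"rot": [0,0,2.5]},
  ],
)

```text
invalid input
```

Run:
```python
from h import *
f=arm.grab_frame('wrist');save(f,'w1.png');np.savez('/tmp/w1.npz',**{k:np.array(v) for k,v in f.items()})
for l in ['gib_key','small_key','straight_key']:
    print(l,[(np.round(a['rect']).tolist(),round(a['score'],2)) for a in arm.spot_in(f,l)],[(np.round(a['pixel'],1).tolist(),round(a['score'],2)) for a in arm.pinpoint(f,l)])
s=arm.get_state();print(s['ee_pos'],s['tool_rot'],s['clock'],s['joints'].round(2))
Q=cloud(f).reshape(-1,3)
for lo,hi in((.088,.105),(.030,.040)):
    m=(Q[:,2]>lo)&(Q[:,2]<hi)&(np.hypot(Q[:,0]-.577,Q[:,1]-.143)<(.04 if lo>.08 else .4))
    q=Q[m]*1000;print(m.sum(),cv2.minAreaRect(q[:,:2].astype(np.float32)),np.median(q,0))
delta([.577,.143,.22],79.6)
```

```text
gib_key [] []
small_key [] []
straight_key [] []
[0.12873804 0.56039384 0.20542425] [-3.14155571e+00  1.51964238e-06  2.91578676e+00] 1.4 [ 1.19  0.21  1.54 -0.    1.39 -0.15]
0 ((0.0, 0.0), (0.0, 0.0), 0.0) [nan nan nan]
0 ((0.0, 0.0), (0.0, 0.0), 0.0) [nan nan nan]
tool-frame offset mm [-530.3 -306.4  -14.6]
rotvec deg [-0.    0.   87.46] offset in target frame [-329.6  516.2  -14.6]
  return _methods._mean(a, axis=axis, dtype=dtype,
  ret = um.true_divide(
```

View pics/w1.png

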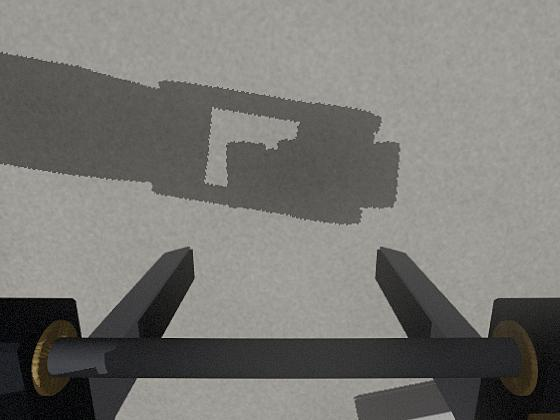

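The call was refused, probably because every row needs all three fields. The frame shows only table and the fingers.

Call:
play_rows(
  motion=[
    {"claw": 0.094,"rot": [0,0,0],"offset": [-0.038,-0.022,-0.002]},
    {"claw": 0.094,"rot": [0,0,0],"offset": [-0.038,-0.022,-0.002]},
    {"claw": 0.094,"rot": [0,0,0],"offset": [-0.038,-0.022,-0.002]},
    {"claw": 0.094,"rot": [0,0,0],"offset": [-0.038,-0.022,-0.002]},
    {"claw": 0.094,"rot": [0,0,0],"offset": [-0.038,-0.022,-0.002]},
    {"claw": 0.094,"rot": [0,0,0],"offset": [-0.038,-0.022,-0.002]},
    {"claw": 0.094,"rot": [0,0,0],"offset": [-0.038,-0.022,-0.002]},
    {"claw": 0.094,"rot": [0,0,0],"offset": [-0.038,-0.022,0]},
    {"claw": 0.094,"rot": [0,0,0],"offset": [-0.038,-0.022,0]},
    {"claw": 0.094,"rot": [0,0,0],"offset": [-0.038,-0.022,0]},
    {"claw": 0.094,"rot": [0,0,0],"offset": [-0.038,-0.022,0]},
    {"claw": 0.094,"rot": [0,0,0],"offset": [-0.038,-0.022,0]},
  ],
)

```text
clock: 2.6
ee_pos: [0.5153, 0.1996, 0.2196]
tool_rot: [3.141, 0.0, 2.916]
contact_force: [0.6, 0.9, 1.2]
gripper_width: 1.0
```

Call:
play_rows(
  motion=[
    {"claw": 0.094,"rot": [0,0,8.5],"offset": [-0.038,-0.022,0]},
    {"claw": 0.094,"rot": [0,0,8.5],"offset": [-0.036,-0.018,0]},
    {"claw": 0.094,"rot": [0,0,8.5],"offset": [0,0,0]},
    {"claw": 0.094,"rot": [0,0,8.5],"offset": [0,0,0]},
    {"claw": 0.094,"rot": [0,0,8.5],"offset": [0,0,0]},
    {"claw": 0.094,"rot": [0,0,8.5],"offset": [0,0,0]},
    {"claw": 0.094,"rot": [0,0,8.5],"offset": [0,0,0]},
    {"claw": 0.094,"rot": [0,0,8.5],"offset": [0,0,0]},
    {"claw": 0.094,"rot": [0,0,8.5],"offset": [0,0,0]},
    {"claw": 0.094,"rot": [0,0,8.5],"offset": [0,0,0]},
    {"claw": 0.094,"rot": [0,0,2.5],"offset": [0,0,0]},
  ],
)

```text
clock: 3.7
ee_pos: [0.5731, 0.1411, 0.2194]
tool_rot: [-3.142, 0.0, 1.385]
contact_force: [0.2, -0.4, -0.4]
gripper_width: 0.997
```

```bash
cat > look.py <<'E'
from h import *
import sys
f=arm.grab_frame('wrist');save(f,sys.argv[1]+'.png');np.savez('/tmp/%s.npz'%sys.argv[1],**{k:np.array(v) for k,v in f.items()})
s=arm.get_state();print(s['ee_pos'].round(4),s['tool_rot'].round(4),s['clock'],s['joints'].round(2),s['contact_force'].round(1))
E
cat > look2.py <<'E'
from h import *
F={k:v for k,v in np.load('/tmp/w1.npz').items()}
Q=cloud(F).reshape(-1,3)
for lo,hi in((.088,.105),(.030,.040)):
    m=(Q[:,2]>lo)&(Q[:,2]<hi)&(np.hypot(Q[:,0]-.577,Q[:,1]-.143)<(.04 if lo>.08 else .4))
    q=Q[m]*1000;print(m.sum(),cv2.minAreaRect(q[:,:2].astype(np.float32)),np.median(q,0))
E
python3 look.py w1; python3 look2.py
```

```text
[0.5731 0.1411 0.2194] [ 3.1416 -0.      1.3855] 3.75 [ 0.09  0.23  1.49 -0.    1.43  0.28] [ 0.4 -0.1 -0.8]
1268 ((576.3964233398438, 143.5938262939453), (24.53380012512207, 35.90983581542969), 81.20360565185547) [576.43961577 144.6497612   96.24376842]
14885 ((594.5460815429688, 133.44265747070312), (441.885498046875, 336.28363037109375), 33.16653823852539) [588.97674801 217.84951547  35.35673064]
```

View pics/w1.png

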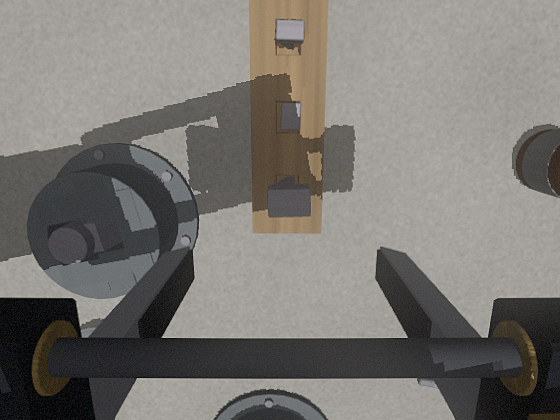

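Wrist view: gib key head at (289,200), straight key (289,117), small key (290,30). Head measured 36×24.5 mm, top at z 96 mm and yaw −8.8°, matching the rack figures.

Run:
```python
from h import *
delta([.5764,.1438,.071],81.0)
```

```text
tool-frame offset mm [  3.2   2.7 148.4]
rotvec deg [ 0.   -0.   -1.62] offset in target frame [  3.1   2.8 148.4]
```

Call:
play_rows(
  force=30,
  motion=[
    {"claw": 0.07,"rot": [0,0,-1.6],"offset": [0.003,0.003,0.04]},
    {"claw": 0.07,"rot": [0,0,0],"offset": [0,0,0.04]},
    {"claw": 0.07,"rot": [0,0,0],"offset": [0,0,0.035]},
    {"claw": 0.07,"rot": [0,0,0],"offset": [0,0,0.023]},
    {"claw": 0.07,"rot": [0,0,0],"offset": [0,0,0.01]},
    {"claw": 0.07,"rot": [0,0,0],"offset": [0,0,0]},
    {"claw": 0.07,"rot": [0,0,0],"offset": [0,0,0]},
  ],
)

```text
clock: 4.45
ee_pos: [0.5778, 0.1437, 0.0727]
tool_rot: [3.139, -0.001, 1.417]
contact_force: [-0.8, 0.3, 0.1]
gripper_width: 0.746
```

```bash
python3 look.py w2
```

```text
[0.5783 0.1437 0.0734] [ 3.1382e+00 -9.0000e-04  1.4168e+00] 4.5 [0.1  0.38 1.61 0.   1.15 0.25] [0.4 0.6 0.5]
```

View pics/w2.png

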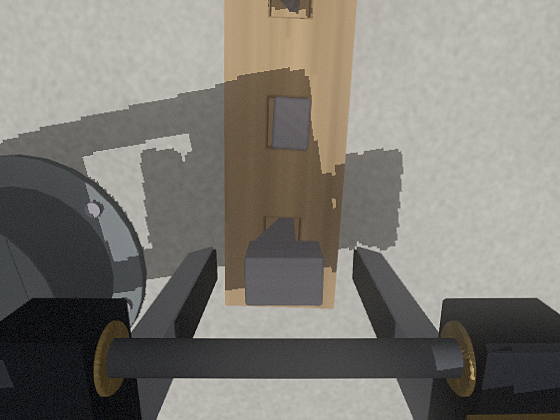

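The head (284,272) sits between the fingers. Closing.

Call:
play_rows(
  force=35,
  motion=[
    {"claw": 0.03,"rot": [0,0,0],"offset": [0,0,0]},
    {"claw": 0.025,"rot": [0,0,0],"offset": [0,0,0]},
    {"claw": 0.02,"rot": [0,0,0],"offset": [0,0,0]},
    {"claw": 0.02,"rot": [0,0,0],"offset": [0,0,0]},
    {"claw": 0.02,"rot": [0,0,0],"offset": [0,0,0]},
    {"claw": 0.02,"rot": [0,0,0],"offset": [0,0,0]},
  ],
)

```text
clock: 5.1
ee_pos: [0.5768, 0.1436, 0.0717]
tool_rot: [3.141, -0.0, 1.417]
contact_force: [0.8, 0.7, 1.3]
gripper_width: 0.384
```

Call:
play_rows(
  motion=[
    {"claw": 0.02,"rot": [0,0,0],"offset": [0,0,-0.02]},
    {"claw": 0.02,"rot": [0,0,0],"offset": [0,0,-0.04]},
    {"claw": 0.02,"rot": [0,0,0],"offset": [0,0,-0.04]},
    {"claw": 0.02,"rot": [0,0,0],"offset": [0,0,-0.03]},
    {"claw": 0.02,"rot": [0,0,0],"offset": [-0.02,0,0]},
    {"claw": 0.02,"rot": [0,0,0],"offset": [-0.04,0,0]},
    {"claw": 0.02,"rot": [0,0,0],"offset": [-0.043,0,0]},
    {"claw": 0.02,"rot": [0,0,0],"offset": [-0.043,0,0]},
  ],
)

```text
clock: 5.9
ee_pos: [0.5529, -0.0016, 0.2003]
tool_rot: [-3.139, 0.0, 1.418]
contact_force: [1.0, -0.4, -3.4]
gripper_width: 0.379
```

Call:
play_rows(
  motion=[
    {"claw": 0.02,"rot": [0,0,0],"offset": [-0.043,-0.002,0]},
    {"claw": 0.02,"rot": [0,0,0],"offset": [-0.043,-0.002,0]},
    {"claw": 0.02,"rot": [0,0,0],"offset": [-0.043,-0.002,0]},
    {"claw": 0.02,"rot": [0,0,0],"offset": [-0.043,-0.002,0]},
    {"claw": 0.02,"rot": [0,0,0],"offset": [-0.043,-0.002,0]},
    {"claw": 0.02,"rot": [0,0,0],"offset": [-0.043,-0.002,0]},
    {"claw": 0.02,"rot": [0,0,0],"offset": [-0.025,0,0]},
    {"claw": 0.02,"rot": [0,0,0],"offset": [0,0,0]},
  ],
)

```text
clock: 6.7
ee_pos: [0.4973, -0.2817, 0.2002]
tool_rot: [-3.14, 0.0, 1.412]
contact_force: [0.3, 0.9, -2.6]
gripper_width: 0.383
```

```bash
python3 look.py w3
python3 - <<'E'
from h import *
F={k:v for k,v in np.load('/tmp/w3.npz').items()}
Q=cloud(F).reshape(-1,3)
def circ(m,n):
    q=Q[m]*1000;c,r=cv2.minEnclosingCircle(q[:,:2].astype(np.float32));print(n,m.sum(),np.round(c,1),round(r,1),np.median(q,0).round(1))
near=(np.hypot(Q[:,0]-.4965,Q[:,1]+.19)<.075)
circ(near&(abs(Q[:,2]-.075)<.003),'face')
circ(near&(abs(Q[:,2]-.087)<.003)&(np.hypot(Q[:,0]-.475,Q[:,1]+.186)<.03),'shaft')
E
```

```text
[ 0.4977 -0.2795  0.2002] [-3.1395e+00 -1.4000e-03  1.4134e+00] 6.75 [-0.66  0.2   1.56  0.    1.38 -0.51] [ 0.8  0.2 -2.7]
face 16603 [ 491.5 -190.7] 62.3 [ 496.1 -187.    75.1]
shaft 1819 [ 474.  -187.8] 17.9 [ 474.  -187.6   86.8]
```

View pics/w3.png

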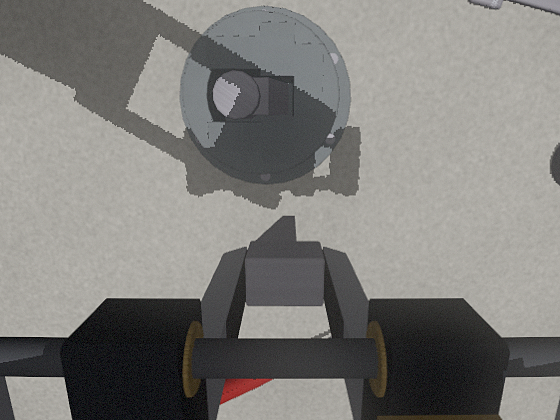

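The key hangs vertically with the upright face to the right (away) and the slope to the left, towards where the shaft will be. Hub at (265,95), gap at about (280,96). Measuring the gap edges.

Run:
```python
from h import *
F={k:v for k,v in np.load('/tmp/w3.npz').items()}
im=F['pixels'][50:140,190:330]
g=cv2.convertScaleAbs(cv2.resize(im,None,fx=5.5,fy=5.5,interpolation=cv2.INTER_CUBIC),alpha=1.8,beta=20)
cv2.imwrite('pics/z3.png',g[:,:,::-1])
P=cloud(F)
# hole = depth< .070 within hub disc, at x beyond shaft
m=(P[...,2]<.069)&(np.hypot(P[...,0]-.4915,P[...,1]+.1907)<.05)
v,u=np.nonzero(m);print(u.min(),u.max(),v.min(),v.max(),m.sum())
# wall edges: gradient along rows
g=cv2.GaussianBlur(cv2.cvtColor(F['pixels'],cv2.COLOR_RGB2GRAY),(3,3),0).astype(int)
for v in range(70,126,4): print(v,g[v,255:305:1].tolist())
```

```text
208 293 69 122 1549
70 [57, 58, 56, 53, 53, 66, 85, 92, 90, 84, 91, 119, 134, 133, 130, 122, 120, 126, 129, 129, 129, 128, 128, 129, 129, 129, 129, 128, 129, 130, 131, 130, 128, 129, 130, 130, 129, 129, 130, 130, 130, 130, 130, 131, 131, 131, 132, 131, 130, 130]
74 [57, 57, 56, 56, 58, 66, 73, 74, 74, 74, 73, 74, 73, 72, 73, 73, 76, 83, 87, 99, 121, 130, 129, 127, 125, 127, 129, 129, 128, 128, 129, 128, 128, 129, 129, 128, 128, 130, 132, 133, 131, 130, 129, 129, 129, 130, 131, 131, 131, 131]
78 [86, 86, 85, 85, 85, 85, 86, 86, 86, 87, 88, 88, 84, 76, 69, 66, 64, 60, 58, 58, 57, 56, 55, 56, 57, 55, 57, 60, 60, 59, 58, 58, 58, 58, 59, 59, 58, 59, 76, 110, 130, 132, 130, 131, 131, 131, 129, 129, 130, 130]
82 [75, 80, 88, 88, 88, 88, 88, 88, 88, 88, 88, 87, 85, 77, 69, 69, 71, 70, 70, 70, 70, 71, 71, 72, 72, 70, 68, 67, 66, 62, 60, 59, 64, 68, 64, 60, 58, 57, 74, 109, 129, 132, 131, 130, 130, 130, 131, 131, 130, 130]
86 [91, 84, 73, 74, 84, 86, 85, 86, 86, 86, 86, 86, 84, 77, 69, 67, 69, 68, 67, 68, 70, 71, 71, 70, 70, 70, 69, 68, 69, 69, 70, 68, 69, 72, 73, 73, 73, 66, 63, 76, 87, 102, 
[... 1184 characters left out ...]
, 64, 65, 65, 65, 68, 71, 71, 67, 58, 58, 69, 75, 72, 72, 73, 73, 73, 72, 72, 73, 74]
114 [74, 74, 74, 75, 75, 75, 74, 74, 75, 75, 74, 76, 75, 70, 65, 64, 64, 64, 64, 65, 66, 66, 65, 65, 66, 68, 68, 67, 67, 67, 65, 66, 67, 68, 68, 68, 67, 59, 57, 67, 73, 72, 71, 71, 71, 71, 71, 71, 71, 72]
118 [70, 69, 69, 69, 68, 68, 71, 72, 70, 69, 70, 69, 69, 70, 70, 69, 68, 67, 67, 68, 68, 69, 70, 70, 70, 70, 70, 70, 70, 68, 67, 68, 68, 68, 70, 70, 69, 70, 71, 71, 71, 72, 72, 73, 72, 71, 72, 72, 73, 73]
122 [64, 64, 66, 66, 66, 67, 67, 68, 70, 71, 70, 70, 69, 68, 69, 70, 69, 70, 71, 70, 69, 68, 68, 69, 70, 70, 69, 69, 69, 70, 69, 69, 70, 70, 70, 71, 71, 71, 70, 71, 70, 70, 71, 73, 72, 72, 71, 71, 72, 73]
```

View pics/z3.png

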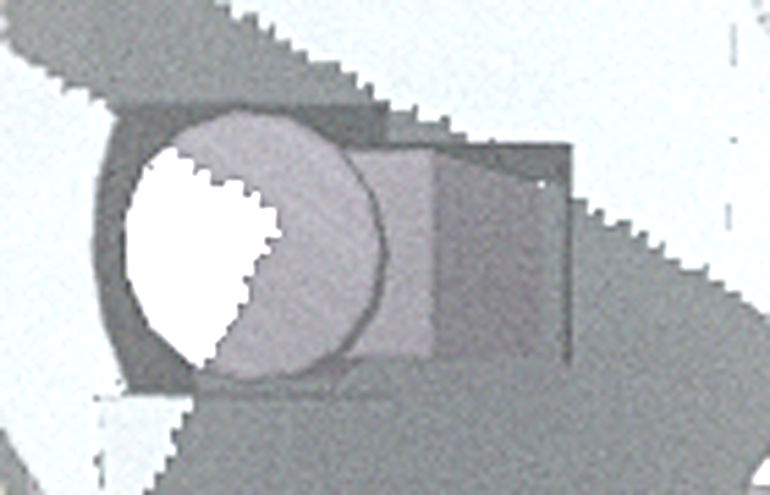

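Run:
```python
from h import *
F={k:v for k,v in np.load('/tmp/w3.npz').items()}
W=lambda u,v:world(F,u,v,z=.075)[:2]*1000
a,b=W(293.4,78),W(293.0,114)
tr,br=W(293.3,76.2),W(293,115.6)
print('wall',a,b,'angle of y',np.degrees(np.arctan2(*(a-b)[::-1])))
print('wall corners',tr,br,np.linalg.norm(tr-br),(tr+br)/2)
fa,fb=W(268.4,78),W(268.4,114);print('flat',fa,fb)
wm=(tr+br)/2; sh=np.array([474.,-187.8])
d=wm-sh;print('wall-shaft',d,np.linalg.norm(d),'yaw',np.degrees(np.arctan2(d[1],d[0])))
P=cloud(F);print('flat pad z',P[95,262],P[95,265])
# key in hand: head top
Q=P.reshape(-1,3)
p,R=pose()
T=(Q-p)@R*1000
m=(abs(T[:,0])<30)&(abs(T[:,1])<17)&(T[:,2]<-15)&(T[:,2]>-35);t=T[m]
print('head in tool',m.sum(),np.median(t,0),cv2.minAreaRect(t[:,:2].astype(np.float32)))
```

```text
wall [ 519.10875209 -181.85243562] [ 514.68808936 -208.47427991] angle of y 80.5718377759185
wall corners [ 519.23348879 -180.53594915] [ 514.50112131 -209.68644746] 29.532132560924406 [ 516.86730505 -195.1111983 ]
flat [ 500.02209068 -178.79233042] [ 495.48831175 -205.40110533]
wall-shaft [42.86730505 -7.3111983 ] 43.48631351287122 yaw -9.678903112414574
flat pad z [ 0.49277125 -0.19017645  0.07111299] [ 0.49517146 -0.1906344   0.07241376]
head in tool 4072 [  0.40743224  -0.17035899 -24.51235425] ((-1.6472358703613281, -0.0065593719482421875), (24.367530822753906, 34.113040924072266), 0.37087589502334595)
```

Run:
```python
from h import *
delta([.5094,-.1932,.165],80.5)
```

```text
tool-frame offset mm [87.  -1.9 35.3]
rotvec deg [-0.12 -0.08  0.48] offset in target frame [87.1 -2.7 35.2]
```

Call:
play_rows(
  motion=[
    {"claw": 0.02,"rot": [0,0,0.5],"offset": [0.02,-0.002,0]},
    {"claw": 0.02,"rot": [0,0,0],"offset": [0.035,0,0]},
    {"claw": 0.02,"rot": [0,0,0],"offset": [0.024,0,0]},
    {"claw": 0.02,"rot": [0,0,0],"offset": [0.008,0,0]},
    {"claw": 0.02,"rot": [0,0,0],"offset": [0,0,0.02]},
    {"claw": 0.02,"rot": [0,0,0],"offset": [0,0,0.015]},
    {"claw": 0.02,"rot": [0,0,0],"offset": [0,0,0]},
    {"claw": 0.02,"rot": [0,0,0],"offset": [0,0,0]},
  ],
)

```text
clock: 7.55
ee_pos: [0.5105, -0.192, 0.1662]
tool_rot: [-3.141, -0.0, 1.408]
contact_force: [0.0, 0.2, -3.0]
gripper_width: 0.383
```

Run:
```python
from h import *
import subprocess
f=arm.grab_frame('wrist');save(f,'w4.png');g=arm.grab_frame('side')
o=np.zeros((420,800,3),np.uint8);o[:,:400]=f['pixels'][:,80:480];o[:400,400:]=cv2.resize(g['pixels'][90:240,210:360],(400,400),interpolation=cv2.INTER_CUBIC)
cv2.imwrite('pics/c4.png',o[:,:,::-1])
s=arm.get_state();print(s['ee_pos'].round(4),s['tool_rot'].round(4),s['clock'],s['contact_force'].round(1))
delta([.5094,-.1932,.165],80.5)
```

```text
[ 0.5114 -0.1927  0.1674] [3.1401e+00 6.0000e-04 1.4079e+00] 7.65 [ 0.5  0.3 -3. ]
tool-frame offset mm [-0.8 -1.9  2.4]
rotvec deg [0.09 0.04 0.17] offset in target frame [-0.8 -1.9  2.4]
```

View pics/c4.png

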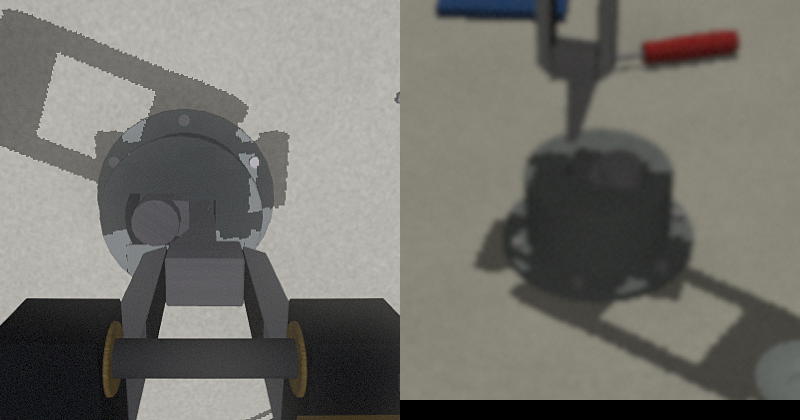

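Key tip is over the hub near the gap (wrist crop: head at (205,280), gap wall at about (216,220)). I'll check the key-to-wall distance within this one image.

Run:
```python
from h import *
f=cv2.imread('pics/w4.png')
cv2.imwrite('pics/z4.png',cv2.convertScaleAbs(cv2.resize(f[170:320,220:345],None,fx=4,fy=4,interpolation=cv2.INTER_CUBIC),alpha=1.8,beta=10))
```

```text
(no output)
```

View pics/z4.png

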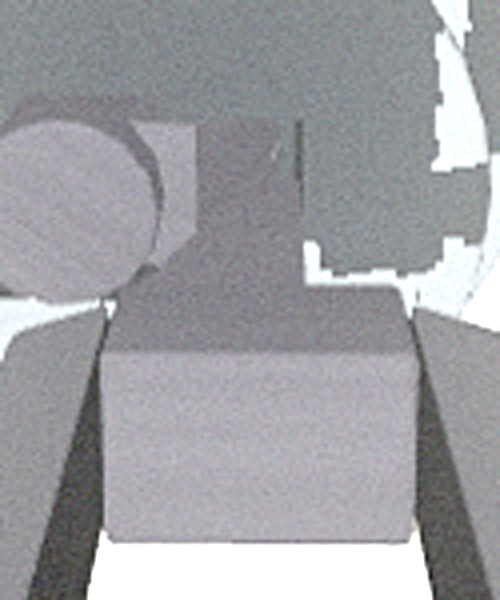

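Run:
```python
from h import *
# fixed cam->tool from stored frame intrinsics, nominal mount
F={k:v for k,v in np.load('/tmp/w3.npz').items()}
K,d=F['camera_matrix'],F['dist']
ang=np.arctan2(.252,.968)
zc=np.array([-np.sin(ang),0,np.cos(ang)]);xc=np.array([0,1,0]);
yc=np.cross(zc,xc)
print(yc)
c=np.array([.0739,0,-.1796])
def tool(u,v,tz):
    p=cv2.undistortPoints(np.array([[[u,v]]],float),K,d)[0,0]
    r=p[0]*xc+p[1]*yc+zc;return (c+(tz-c[2])/r[2]*r)*1000
for tz in(-.0245,):
    print('head L,R',tool(245.8,275,tz),tool(323.8,275,tz))
    print('head rows',tool(285,170+352/4,tz),tool(285,170+540/4,tz))
for z in (.088,.0905,.093):
    print('wall',tool(295.6,200,z),tool(295.4,210,z),'gap top corner',tool(295.6,170+118/4,z),'flat',tool(220+197/4,205,z))
```

```text
[-0.96774455  0.         -0.2519335 ]
head L,R [  5.24915456 -17.33058791 -24.5       ] [  5.24883954  17.70035773 -24.5       ]
head rows [ 13.39951066   0.27109299 -24.5       ] [ -9.64093     0.2809061 -24.5      ]
wall [14.91312805  8.2301675  88.        ] [ 7.3490154   8.13935404 88.        ] gap top corner [15.28861133  8.22734383 88.        ] flat [ 11.14421978 -11.15151185  88.        ]
wall [14.36205489  8.30705621 90.5       ] [ 6.72727601  8.21539434 90.5       ] gap top corner [14.74104604  8.30420616 90.5       ] flat [ 10.55793633 -11.25569264  90.5       ]
wall [13.81098172  8.38394492 93.        ] [ 6.10553662  8.29143464 93.        ] gap top corner [14.19348075  8.38106849 93.        ] flat [  9.97165288 -11.35987343  93.        ]
```

Relative check: key sits at hub x ≈ −2 mm, with 2 mm clearance both ways as planned. Lowering to about 30 mm deep.

Call:
play_rows(
  motion=[
    {"claw": 0.02,"rot": [0,0,0],"offset": [-0.001,0,0.015]},
    {"claw": 0.02,"rot": [0,0,0],"offset": [0,0,0.015]},
    {"claw": 0.02,"rot": [0,0,0],"offset": [0,0,0.01]},
    {"claw": 0.02,"rot": [0,0,0],"offset": [0,0,0.008]},
    {"claw": 0.02,"rot": [0,0,0],"offset": [0,0,0.006]},
    {"claw": 0.02,"rot": [0,0,0],"offset": [0,0,0.004]},
    {"claw": 0.02,"rot": [0,0,0],"offset": [0,0,0]},
  ],
)

```text
clock: 8.35
ee_pos: [0.5103, -0.1931, 0.1078]
tool_rot: [-3.14, -0.0, 1.408]
contact_force: [0.7, 0.5, -3.7]
gripper_width: 0.381
```

Call:
play_rows(
  motion=[
    {"claw": 0.02,"rot": [0,0,0],"offset": [0,0.001,0.002]},
    {"claw": 0.02,"rot": [0,0,0],"offset": [0,0,0.002]},
    {"claw": 0.02,"rot": [0,0,0],"offset": [0,0,0.002]},
    {"claw": 0.02,"rot": [0,0,0],"offset": [0,0,0]},
  ],
)

```text
clock: 8.75
ee_pos: [0.5117, -0.1934, 0.1022]
tool_rot: [3.141, -0.0, 1.408]
contact_force: [0.8, 0.6, -2.9]
gripper_width: 0.377
```

```bash
python3 look.py w5
```

```text
[ 0.5118 -0.1935  0.1024] [ 3.1413 -0.      1.4078] 8.8 [-0.52  0.26  1.71  0.    1.18 -0.36] [-0.1  0.8 -3.2]
```

View pics/w5.png

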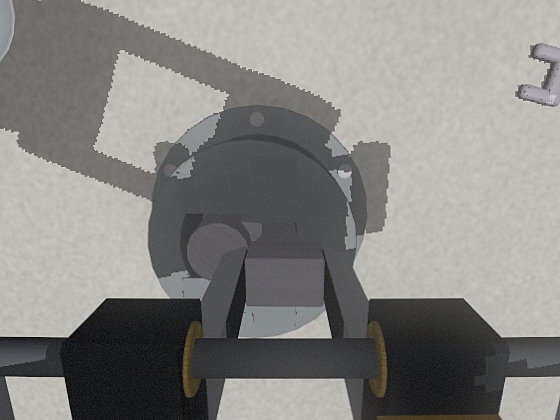

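The blade is in the gap with no contact force (head at (284,280)). Letting go at about 25 mm proud.

Call:
play_rows(
  motion=[
    {"claw": 0.042,"rot": [0,0,0],"offset": [0,0,0]},
    {"claw": 0.048,"rot": [0,0,0],"offset": [0,0,0]},
    {"claw": 0.06,"rot": [0,0,0],"offset": [0,0,0]},
    {"claw": 0.06,"rot": [0,0,0],"offset": [0,0,0]},
    {"claw": 0.06,"rot": [0,0,0],"offset": [0,0,0]},
  ],
)

```text
clock: 9.3
ee_pos: [0.5119, -0.1936, 0.1027]
tool_rot: [3.141, 0.0, 1.408]
contact_force: [-0.4, 1.1, -1.2]
gripper_width: 0.639
```

```bash
python3 look.py w6
python3 - <<'E'
from h import *
f=arm.grab_frame('side');F={k:v for k,v in np.load('/tmp/w6.npz').items()}
o=np.zeros((420,800,3),np.uint8);o[:,:400]=F['pixels'][:,80:480];o[:400,400:]=cv2.resize(f['pixels'][90:240,210:360],(400,400),interpolation=cv2.INTER_CUBIC)
cv2.imwrite('pics/c6.png',cv2.convertScaleAbs(o[:,:,::-1],alpha=1.4))
Q=cloud(F).reshape(-1,3);m=(abs(Q[:,0]-.511)<.03)&(abs(Q[:,1]+.194)<.018)&(Q[:,2]>.092)&(Q[:,2]<.135)
z=Q[m][:,2];print(np.histogram(z,bins=np.arange(.09,.136,.003)))
top=Q[m&(Q[:,2]>np.percentile(z,60)-.004)];print(np.median(top,0),cv2.minAreaRect((top[:,:2]*1000).astype(np.float32)))
E
```

```text
[ 0.5118 -0.1936  0.1026] [3.1412e+00 2.0000e-04 1.4078e+00] 9.35 [-0.52  0.26  1.71 -0.    1.18 -0.36] [ 0.5 -0.3  0.4]
(array([  27,  125,  119,  133,  167,  179,  210, 1926, 1500,   58,   70,
         63,   68,   70,   84]), array([0.09 , 0.093, 0.096, 0.099, 0.102, 0.105, 0.108, 0.111, 0.114,
       0.117, 0.12 , 0.123, 0.126, 0.129, 0.132, 0.135]))
[ 0.51105042 -0.19145738  0.11398084] ((510.33880615234375, -192.64622497558594), (23.794715881347656, 61.98740768432617), 81.46002197265625)
```

View pics/c6.png

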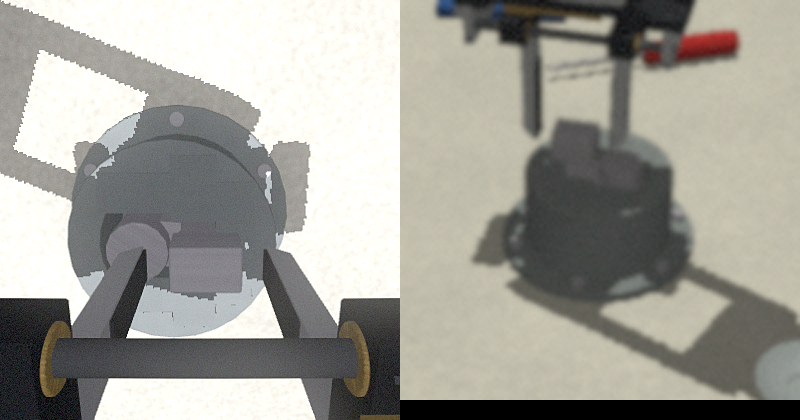

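The key stands in the gap, head top at about 114 mm, i.e. about 13 mm proud. Checking tilt from the plane of the head's top, then backing up.

Run:
```python
from h import *
F={k:v for k,v in np.load('/tmp/w6.npz').items()}
P=cloud(F)
b=P[252:288,256:318].reshape(-1,3)
b=b[(b[:,2]>.105)&(b[:,2]<.122)]
c=b.mean(0);u,s,vt=np.linalg.svd(b-c,full_matrices=False);n=vt[2]*np.sign(vt[2,2]);print(len(b),c,n,'tilt deg',np.degrees(np.arccos(n[2])),'resid',s[2]/len(b)**.5)
y=np.radians(-9.5);print('n in hub x,y',n[:2]@[np.cos(y),np.sin(y)],n[:2]@[-np.sin(y),np.cos(y)])
import cv2
cv2.imwrite('pics/z6.png',cv2.convertScaleAbs(cv2.resize(F['pixels'][200:310,180:340][:,:,::-1],None,fx=5,fy=5,interpolation=cv2.INTER_CUBIC),alpha=1.6))
```

```text
2221 [ 0.512184   -0.19256948  0.11396167] [-0.00194245 -0.00414134  0.99998954] tilt deg 0.2620863829234636 resid 0.0005874703197755203
n in hub x,y -0.0012322963329354183 -0.004405138891057192
```

View pics/z6.png

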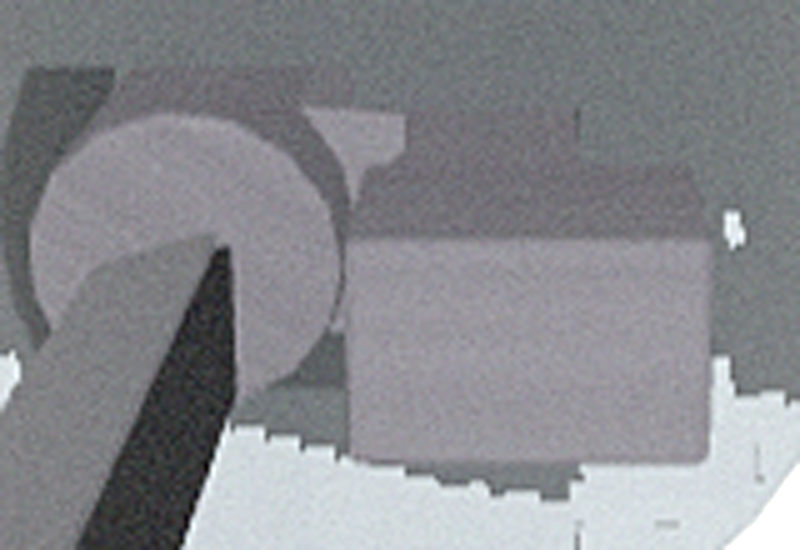

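Upright (0.3° tilt). Rising, shutting the fingers, then pressing in small steps.

Call:
play_rows(
  motion=[
    {"claw": 0.06,"rot": [0,0,0],"offset": [0,0,-0.01]},
    {"claw": 0.06,"rot": [0,0,0],"offset": [0,0,-0.02]},
    {"claw": 0.03,"rot": [0,0,0],"offset": [0,-0.002,-0.01]},
    {"claw": 0.0,"rot": [0,0,0],"offset": [0,0,0]},
    {"claw": 0.0,"rot": [0,0,0],"offset": [0,0,0]},
    {"claw": 0.0,"rot": [0,0,0],"offset": [0,0,0]},
    {"claw": 0.0,"rot": [0,0,0],"offset": [0,0,0]},
    {"claw": 0.0,"rot": [0,0,0],"offset": [0,0,0]},
  ],
)

```text
clock: 10.2
ee_pos: [0.5092, -0.1929, 0.1417]
tool_rot: [-3.14, -0.0, 1.408]
contact_force: [0.3, -0.6, 0.3]
gripper_width: 0.167
```

```bash
python3 look.py w7
```

```text
[ 0.5093 -0.1929  0.1418] [-3.1405e+00 -4.0000e-04  1.4078e+00] 10.25 [-0.52  0.2   1.68  0.    1.26 -0.36] [0.4 0.2 0.7]
```

View pics/w7.png

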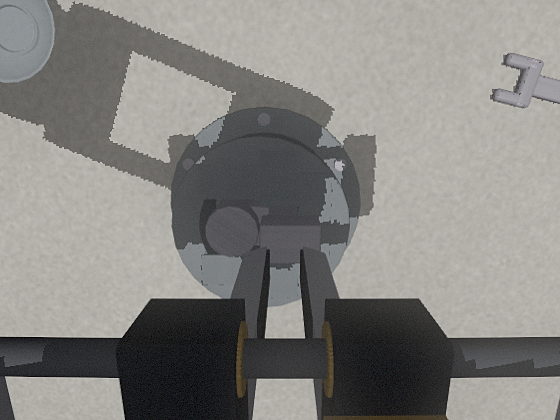

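The key still stands (head at (290,240)), and the fingers are almost shut above it.

Call:
play_rows(
  motion=[
    {"claw": 0.0,"rot": [0,0,0],"offset": [0,0,0.004]},
    {"claw": 0.0,"rot": [0,0,0],"offset": [0,0,0.008]},
    {"claw": 0.0,"rot": [0,0,0],"offset": [0,0,0.008]},
    {"claw": 0.0,"rot": [0,0,0],"offset": [0,0,0.004]},
    {"claw": 0.0,"rot": [0,0,0],"offset": [0,0,0.002]},
    {"claw": 0.0,"rot": [0,0,0],"offset": [0,0,0.002]},
  ],
)

```text
clock: 10.85
ee_pos: [0.5096, -0.1931, 0.1141]
tool_rot: [-3.141, -0.0, 1.408]
contact_force: [-0.4, 0.7, -0.2]
gripper_width: 0.007
```

Call:
play_rows(
  motion=[
    {"claw": 0.0,"rot": [0,0,0],"offset": [0,0,0.002]},
    {"claw": 0.0,"rot": [0,0,0],"offset": [0,0,0.001]},
  ],
)

```text
clock: 11.05
ee_pos: [0.5097, -0.1935, 0.1128]
tool_rot: [-3.141, 0.001, 1.408]
contact_force: [-4.3, 0.5, 8.2]
gripper_width: 0.001
```

Call:
play_rows(
  motion=[
    {"claw": 0.0,"rot": [0,0,0],"offset": [0,0,0.001]},
    {"claw": 0.0,"rot": [0,0,0],"offset": [0,0,0.001]},
    {"claw": 0.0,"rot": [0,0,0],"offset": [0,0,0.001]},
  ],
)

```text
clock: 11.35
ee_pos: [0.5097, -0.1936, 0.1106]
tool_rot: [3.142, 0.001, 1.408]
contact_force: [-5.5, 1.4, 9.8]
gripper_width: 0.002
```

Call:
play_rows(
  motion=[
    {"claw": 0.0,"rot": [0,0,0],"offset": [0,0,0.001]},
    {"claw": 0.0,"rot": [0,0,0],"offset": [0,0,0.001]},
  ],
)

```text
clock: 11.55
ee_pos: [0.5097, -0.1937, 0.1089]
tool_rot: [3.141, 0.001, 1.408]
contact_force: [-6.4, 1.6, 11.4]
gripper_width: 0.002
```

Call:
play_rows(
  motion=[
    {"claw": 0.0,"rot": [0,0,0],"offset": [0,0,0.001]},
    {"claw": 0.0,"rot": [0,0,0],"offset": [0,0,0.001]},
    {"claw": 0.0,"rot": [0,0,0],"offset": [0,0,0.001]},
  ],
)

```text
clock: 11.85
ee_pos: [0.5096, -0.1938, 0.1064]
tool_rot: [-3.142, 0.001, 1.408]
contact_force: [-6.4, 1.0, 13.8]
gripper_width: 0.004
```

Call:
play_rows(
  motion=[
    {"claw": 0.0,"rot": [0,0,0],"offset": [0,0,0.001]},
    {"claw": 0.0,"rot": [0,0,0],"offset": [0,0,0.001]},
  ],
)

```text
clock: 12.05
ee_pos: [0.5096, -0.1939, 0.1046]
tool_rot: [-3.142, 0.002, 1.408]
contact_force: [-6.6, 1.6, 15.7]
gripper_width: 0.006
```

```bash
python3 look.py w8;python3 - <<'E'
from h import *
f=arm.grab_frame('side');F={k:v for k,v in np.load('/tmp/w8.npz').items()}
o=np.zeros((420,800,3),np.uint8);o[:,:400]=F['pixels'][:,80:480];o[:400,400:]=cv2.resize(f['pixels'][90:240,210:360],(400,400),interpolation=cv2.INTER_CUBIC)
cv2.imwrite('pics/c8.png',cv2.convertScaleAbs(o[:,:,::-1],alpha=1.4))
E
```

```text
[ 0.5096 -0.1939  0.1045] [3.1416e+00 1.6000e-03 1.4082e+00] 12.1 [-0.52  0.25  1.71 -0.    1.18 -0.36] [-6.6  1.6 15.4]
```

View pics/c8.png

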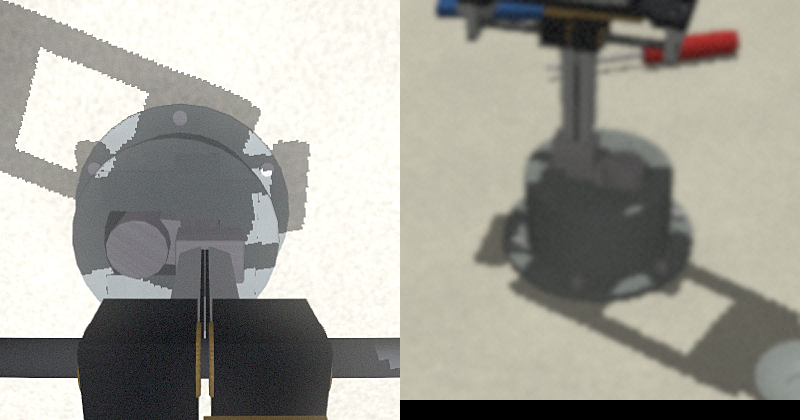

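The shut fingertips press on the head's middle, and the key is sinking steadily. About 3.5 mm to go.

Call:
play_rows(
  motion=[
    {"claw": 0.0,"rot": [0,0,0],"offset": [0,0,0.001]},
    {"claw": 0.0,"rot": [0,0,0],"offset": [0,0,0.001]},
    {"claw": 0.0,"rot": [0,0,0],"offset": [0,0,0.001]},
  ],
)

```text
clock: 12.45
ee_pos: [0.5096, -0.194, 0.1021]
tool_rot: [-3.142, 0.002, 1.408]
contact_force: [-7.9, 1.8, 17.9]
gripper_width: 0.01
```

Call:
play_rows(
  motion=[
    {"claw": 0.0,"rot": [0,0,0],"offset": [0,0,0.001]},
  ],
)

```text
clock: 12.55
ee_pos: [0.5096, -0.194, 0.1012]
tool_rot: [-3.142, 0.002, 1.408]
contact_force: [-9.0, 1.8, 18.9]
gripper_width: 0.004
```

Call:
play_rows(
  motion=[
    {"claw": 0.0,"rot": [0,0,0],"offset": [0,0,0.001]},
  ],
)

```text
clock: 12.65
ee_pos: [0.5096, -0.194, 0.1011]
tool_rot: [-3.141, 0.002, 1.408]
contact_force: [-11.4, 3.9, 25.7]
gripper_width: 0.004
```

Call:
play_rows(
  motion=[
    {"claw": 0.0,"rot": [0,0,0],"offset": [0,0,0.001]},
  ],
)

```text
clock: 12.75
ee_pos: [0.5097, -0.1941, 0.1011]
tool_rot: [-3.141, 0.002, 1.408]
contact_force: [-13.9, 4.6, 32.0]
gripper_width: 0.004
```

The head has bottomed: z holds at 101.1 mm while the force climbs to 32 N. Backing off straight up and checking.

Call:
play_rows(
  motion=[
    {"claw": 0.0,"rot": [0,0,0],"offset": [0,0,-0.004]},
    {"claw": 0.0,"rot": [0,0,0],"offset": [0,0,-0.01]},
    {"claw": 0.0,"rot": [0,0,0],"offset": [0,0,-0.03]},
    {"claw": 0.0,"rot": [0,0,0],"offset": [-0.03,0,-0.03]},
    {"claw": 0.0,"rot": [0,0,0],"offset": [-0.03,0,-0.02]},
    {"claw": 0.0,"rot": [0,0,0],"offset": [-0.02,0,0]},
    {"claw": 0.0,"rot": [0,0,0],"offset": [0,0,0]},
  ],
)

```text
clock: 13.45
ee_pos: [0.4969, -0.2747, 0.1907]
tool_rot: [3.139, 0.002, 1.405]
contact_force: [0.2, 0.3, 0.2]
gripper_width: 0.006
```

```bash
python3 look.py w9;python3 - <<'E'
from h import *
f=arm.grab_frame('side');g=arm.grab_frame('top');F={k:v for k,v in np.load('/tmp/w9.npz').items()}
o=np.zeros((600,800,3),np.uint8);o[:420,:560]=F['pixels'];o[:240,560:]=cv2.resize(f['pixels'][120:240,220:340],(240,240),interpolation=cv2.INTER_CUBIC);o[240:400,560:800]=cv2.resize(g['pixels'][125:205,120:240],(240,160));o[420:600,:560]=cv2.resize(f['pixels'][230:410,150:450],(560,336))[:180]
cv2.imwrite('pics/c9.png',cv2.convertScaleAbs(o[:,:,::-1],alpha=1.3))
Q=cloud(F).reshape(-1,3);m=(abs(Q[:,0]-.511)<.022)&(abs(Q[:,1]+.194)<.02)&(Q[:,2]>.092)
b=Q[m];print(len(b),np.percentile(b[:,2],[5,25,50,75,95]).round(4))
b=b[abs(b[:,2]-np.median(b[:,2]))<.003];c=b.mean(0);u,s,vt=np.linalg.svd(b-c,full_matrices=False);print(c,'tilt',np.degrees(np.arccos(abs(vt[2,2]))),cv2.minAreaRect((b[:,:2]*1000).astype(np.float32)))
m=(np.hypot(Q[:,0]-.4915,Q[:,1]+.1907)<.06)&(abs(Q[:,2]-.075)<.004);print('face z',np.median(Q[m][:,2]))
E
```

```text
[ 0.4965 -0.2728  0.1895] [ 3.1414e+00 -4.0000e-04  1.4057e+00] 13.5 [-0.66  0.2   1.58  0.    1.36 -0.49] [0.3 0.9 0.5]
1856 [0.1    0.1008 0.1013 0.1018 0.1025]
[ 0.5111771  -0.19426794  0.10131223] tilt 0.8698062491069616 ((511.174560546875, -194.36817932128906), (23.51557731628418, 35.896263122558594), 80.63355255126953)
face z 0.07516033789683063
```

View pics/c9.png

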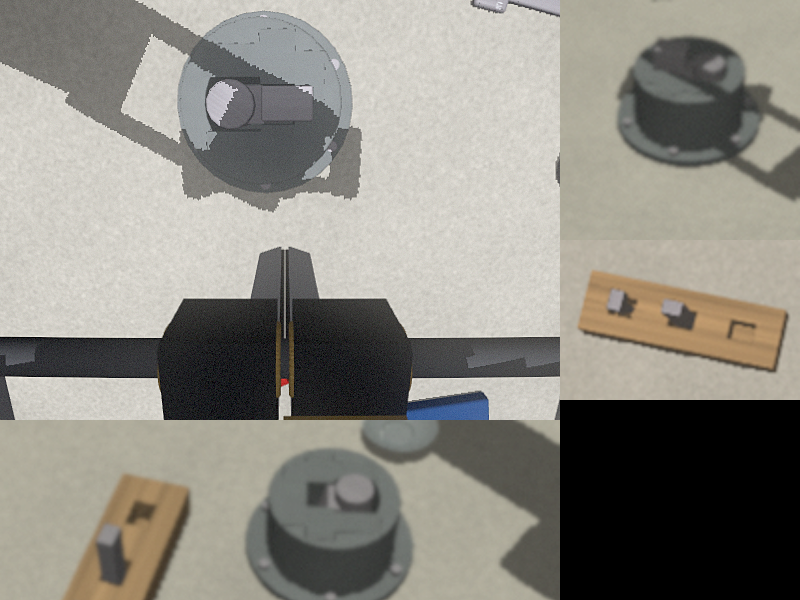

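```bash
python3 -c "
from cell import arm
print(arm.hand_in())"
```

```text
the job is handed in; nothing more can be done
None
```

The large key is pressed home in the right-hand hub, and I handed the job in at about 13.6 s. The hand-in gives no verdict.

- **What I did:** I took the key by its head from the rack and lowered it about 35 mm into the gap with no contact force. I let go, and it dropped to stand upright about 13 mm proud. Then I pressed it down with the shut fingertips. The force rose gradually to 19 N, then climbed to 32 N with no further travel at z = 101.1 mm, where the head meets the hub.
- **Last checks:** From the wrist camera's depth:
  - The head's top is 26.1 mm above the hub face; 26 mm means seated.
  - The head's centre is within about 0.3 mm of the hub position I measured before placing the key.
  - Its direction (−9.4°) agrees with the hub's (about −9.5°).
  - The other two keys are still in the rack, and the arm is clear of everything.
- **What was off:**
  - My first two move calls were refused because each row needs all three fields. Nothing moved, but the network lookups in the next script cost about 1.4 s.
  - The last depth fit of the head's top showed a 0.9° tilt. I put that down to depth noise, given the way the force rose when it seated.

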